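# Cork a spice jar in the stall's stopper press

## Robot

A 6-joint arm with a two-finger parallel gripper is mounted at the origin on the work surface. World frame = base frame: x ahead of the robot, y to its left, z up, the work surface at z = 0. Lengths are in mm, angles in rad, forces in N, time in s.
With the tool pointing down it reaches from about 275 to 725 mm from the base axis. Payload 5.6 kg.
Tool frame: the origin (TCP) lies midway between the tips of the shut fingers; the grasp point (between the pads) lies 19 mm behind it; z points along the fingers, y is the line along which they close (so a half turn about z gives the same grasp; the last joint's range is limited). The gripper opens to 85 mm and grips with 20 to 120 N. Pads are 22 mm wide; open, the fingers measure 114 mm over their backs; the gripper's body (76 mm by 85 mm) begins 54 mm behind the grasp point. The pads swing forward as they close: fully open they stand 13 mm farther back than shut.
Start: joints at [-0.843, 0.255, 0.108, 0, -1.424, -0.285], TCP at [235.677, -496.94, 231.283] pointing down, gripper open.
Joint ranges: [-2.95, 2.95], [-1.21, 1.97], [-1.09, 1.5], [-2.87, 1.71], [-2.94, -0.07], [-3.05, 3.05]. Speed limits (rad/s): [2.57, 2.57, 3.14, 3.14, 3.14, 3.14].

## Interface

Orientations are given as a unit quaternion [w, x, y, z].
In Python, from cell import bot gives the robot as it stands. Calls block until the motion is done:
- bot.move_ptp(position, orientation): joint-space move of the TCP to a pose.
- bot.line_to(position, rot=None, vel=150, stop_force=None): straight line of the TCP; rot=None keeps the orientation; vel is the mean speed in mm/s. With stop_force (N) it stops when the force on the tool has changed by that much, and returns True; else False.
- bot.move_j(angles): joint-space move.
- bot.open_gripper() and bot.clamp(): open the fingers fully, or close them until they stop; the grip force is fixed at half the most.
- bot.pause(seconds).
- bot.ik(position, orientation): joint angles nearest the present ones, or None.
- bot.read_camera(name): name is "side" or "top"; returns the picture (420x560x3 uint8, blue, green, red); there is no depth.
- bot.calibration(name): a dict with "vfov" (degrees; the focal length in pixels is half the picture's height over the tangent of half this angle, whatever the lens; pixels are square), "cx", "cy" (the principal point, pixels), "R" (3x3) and "t" (3): a world point X has camera coordinates R X + t. Camera axes: x right, y down, z forward; pixel columns grow to the right and rows downward; lengths in mm; the calibration is good to about 2 mm. A picture is of the moment at which its call begins. calibration takes no time and is no camera call.
A pose or a line that the arm cannot do raises bot.Unreachable and nothing moves.
- bot.hand_in(): hands the job in; it is judged then, once.
Trained networks look in the newest picture that a camera, given by its name, has taken for a name from the list of things; names that differ only in an ending like _2 or _b are one class to them, and where a whole thing is asked for, a point or a joint stands for the part that bears it (a point fixed in the world has none). Each returns a list of dicts, best first, with "confidence" (0 to 1); they miss things now and then, are a little off and sometimes report something else, mostly with a low value. They report only what shows in the picture. A call takes as long as a camera call. They do not tell look-alikes from the thing itself.
- bot.cut_out(target, camera): "mask" (420x560 bool, what is visible of it) and "rect" ([left, top, right, bottom] in pixels, round what is visible of it).
- bot.mark_of(target, camera): "point" ([column, row] in pixels: a listed point, or the origin of a listed thing).
Readings, each from a call of its own:
- bot.read_clock(): time.
- bot.read_q(): joint angles.
- bot.read_joint_velocities(): joint speeds.
- bot.read_joint_torque(): joint torques, N m.
- bot.read_tool_pos(): TCP position.
- bot.read_orientation(): TCP orientation.
- bot.read_ft_force(): force on the tool from outside, world axes, zero at the start.
- bot.read_wrist_torque(): the same for the moment, N m.
- bot.read_opening(): opening from 0.0 (shut) to 1.0 (fully open).
- bot.read_grasp_force(): force on a finger pad.
Only numpy, scipy, OpenCV 4.12 (cv2) and the standard library are available. Lean on these libraries where they do the work, as an engineer would, in place of code of your own. Each camera call takes 0.05 s, during which the arm holds its last target. There are 200 camera calls.

## Task

Cork the yellow-banded spice jar in the green stopper press: stand it in the orange carrier, slide the carrier fully home under the plunger, then press the red knob down until it bottoms on the brass stop, hold it firmly against the stop with some 12 to 15 N for a second, and let it come all the way back up. The stop is hard, so feel for it and never bear down harder than that; drive the cork only with the press, leave the jar in the home carrier and leave everything else on the counter where it is.

Things in the scene. Friction and masses are not known exactly. Their poses are not given: they have to be found in the camera images.
- press: Bench stopper press, fixed: dark steel base plate 235 x 110 x 10, green column and green head (head underside 122, top 150 above the table; its front edge is 22 in front of the plunger axis, column 50 to 90 behind it). Origin on the table right under the vertical plunger axis; its -x axis points to the front (open, loading) end, +x to the column. Steel rails 22 high run along the base 39 to 47 either side of the centre line.
- carrier (a joint): Orange carrier of the press, slides along the press's +x; 0 m = fully out in front (cup 85 mm in front of the plunger axis), 0.085 m = fully home against a hard end stop, cup under the plunger. It starts 0 to 15 mm in. About 1.5 N of friction, stays where it is left.
- carrier_cup (a point): Centre of the floor of the carrier's open square cup, 17 mm above the table; the cup is 56 x 56 inside, walls 5 thick, rising 17 above this floor; sides parallel to the press's axes.
- carrier_post (a point): Middle of the top edge of the front (-x side) face of the black upright push tab of the carrier; tab 10 thick, 40 wide, its top 60 mm above the table, its bottom 12; this face is 80 in front of the cup centre.
- plunger_top (a point): Centre of the flat top of the red knob of the plunger: 44 diameter, 24 tall, 209 mm above the table when up. Below the head the plunger ends in a black pad, 32 diameter, its face 97 below the knob top (112 above the table when up, 5 above an undriven cork).
- plunger (a joint): Downward travel of the sprung plunger; 0 m = up, grows as pressed, springs back by itself. It takes about 2 N at first and 5 N when down; driving the cork takes some 3 to 4 N more. A hard stop, the brass nut round the rod on top of the head, catches the knob's underside somewhere between 10 and 22 mm: the nut is set differently each time and is not measured, so the stop must be felt.
- jar: Clear glass jar with a yellow band, 50 diameter, 70 tall, about 0.2 kg, standing free on the counter; origin at the centre of its underside, z up its axis. The cork is in its mouth.
- cork (a joint): How far the cork has been driven into the jar; 0 m = 20 mm proud of the rim, 0.018 at most. Starts at 0 to 2 mm. It moves only under some 3 N or more and stays. A full stroke of the press leaves it driven 5 to 17 mm, by the setting of the stop.
- cork_top (a point): Centre of the flat top of the cork (36 diameter), on the jar's axis, 90 mm above the jar's underside when the cork joint reads 0.
- lidded_jar: Glass jar with a red lid, 52 diameter, 85 tall, a bystander; origin at the centre of its underside.
- dark_bottle: Brown bottle with a blue cap, 48 diameter, 100 tall, a bystander; origin at the centre of its underside.
- tin: Green can, 66 diameter, 75 tall, a bystander.
- carton: Red carton 50 x 80 x 110 tall, a bystander.
- scoop: Spoon lying on the counter, a bystander.
- dish: Small blue bowl, 90 diameter, 35 tall, a bystander.
Things that resemble listed ones, but are neither listed nor needed, are in the scene too. Leave any pink or purple look-alike of the jar alone.

How it is judged (in metres and radians):
On the way, in this order (a step that is already met when the one before it is completed fails the run):
1. the jar stands released in the carrier's cup, the cork not yet driven (horizontal distance between jar and carrier_cup below 0.007 m and z of jar in the frame of carrier_cup below 0.004 m and angle between jar's own z axis and vertical below 0.09 rad and value of joint cork below 0.004 m and value of joint carrier below 0.06 m and contact force between the fingers and jar below 0.2 N), for 0.2 s.
2. the carrier is fully home with the jar in it, the cork not yet driven (horizontal distance between jar and carrier_cup below 0.007 m and z of jar in the frame of carrier_cup below 0.004 m and angle between jar's own z axis and vertical below 0.09 rad and value of joint carrier above 0.082 m and value of joint cork below 0.004 m), for 0.2 s.
3. the plunger is held down on its stop with at least 3 N on the stop for 0.5 s (horizontal distance between jar and carrier_cup below 0.007 m and z of jar in the frame of carrier_cup below 0.004 m and angle between jar's own z axis and vertical below 0.09 rad and value of joint carrier above 0.082 m and contact force between plunger and stop_nut above 3 N and contact force between the fingers and plunger above 2 N), for 0.5 s.
At the end, for the whole second after the job is handed in: The jar stands upright (within 5 degrees) on the floor of the carrier's cup (within 7 mm of its centre), the carrier home (over 82 mm), the cork driven at least 4 mm, the plunger back up (within 2 mm), all at rest and untouched (horizontal distance between jar and carrier_cup below 0.007 m and z of jar in the frame of carrier_cup below 0.004 m and angle between jar's own z axis and vertical below 0.09 rad and value of joint carrier above 0.082 m and value of joint plunger below 0.002 m and value of joint cork above 0.004 m and linear speed of jar below 0.01 m/s).
It fails at once if the knob is pressed with more than 22 N (contact force between any of the fingers, the arm and plunger above 22 N).
It fails at once if the cork is driven by the robot instead of the press (contact force between any of the fingers, the arm and cork above 3 N).
It fails at once if the jar is tipped over (angle between jar's own z axis and vertical above 0.5 rad).
It fails at once if a bystander is shifted by more than 25 mm (distance of any of lidded_jar, dark_bottle, tin, carton, scoop, dish from where it was at the start of the episode above 0.025 m).
It also fails if it takes over 72 s, if anything falls off the work surface, if the arm or the gripper's body presses on something with over 40 N, if the wrist force passes 120 N, or if a joint passes its speed limit or range.

## Working session

There is one attempt and no reset: what is moved stays moved. The work goes in short steps, each a Python script; the robot and the scene stay as the last script left them, time stands still between calls to the robot, and variables do not carry over. Pictures are saved under pics/ and viewed, at most 10 in all, crops included, and the job is handed in when it is done.

```bash
ls; mkdir -p pics; python3 - <<'E'
from cell import bot
import cv2, numpy as np
for c in ("top","side"):
    im=bot.read_camera(c); cv2.imwrite(f"pics/{c}0.png",im)
    k=bot.calibration(c); print(c,k)
    for n in ["jar","cork_top","carrier_cup","carrier_post","plunger_top","press","lidded_jar","dark_bottle","tin","carton","scoop","dish"]:
        print(n,[(np.round(d["point"]).tolist(),round(d["confidence"],2)) for d in bot.mark_of(n,c)][:5])
print(bot.read_clock(), bot.read_orientation())
E
```

```text
pics
top {'vfov': 47.74631123084504, 'cx': 287.14329686225403, 'cy': 203.7641356001793, 'R': array([[-1.27840264e-01, -9.91794770e-01, -1.37300931e-05],
       [-9.70726764e-01,  1.25127481e-01, -2.05018691e-01],
       [ 2.03338184e-01, -2.61963155e-02, -9.78758058e-01]]), 't': array([  26.93503253,  522.53057502, 1471.95695155])}
jar [([330.0, 239.0], 0.58), ([321.0, 217.0], 0.58), ([353.0, 214.0], 0.48)]
cork_top [([357.0, 209.0], 0.67), ([322.0, 213.0], 0.45)]
carrier_cup [([279.0, 190.0], 0.61)]
carrier_post [([280.0, 212.0], 0.98)]
plunger_top [([275.0, 147.0], 0.65)]
press [([280.0, 170.0], 0.86)]
lidded_jar [([351.0, 182.0], 0.6)]
dark_bottle [([392.0, 198.0], 0.54)]
tin [([176.0, 223.0], 0.73), ([393.0, 196.0], 0.26)]
carton [([160.0, 182.0], 0.57)]
scoop [([160.0, 269.0], 0.61)]
dish [([394.0, 155.0], 0.72)]
side {'vfov': 55.35087624508749, 'cx': 282.30154847438877, 'cy': 205.33870187583148, 'R': array([[-0.99262345, -0.12019153,  0.01589574],
       [-0.09458338,  0.68568276, -0.72172927],
       [ 0.07584631, -0.71790888, -0.69199291]]), 't': array([ 494.36788356,  155.15421327, 1075.86517111])}
jar [([324.0, 205.0], 0.72), ([303.0, 185.0], 0.59)]
cork_top [([304.0, 162.0], 0.57), ([297.0, 187.0], 0.48), ([327.0, 183.0], 0.47)]
carrier_cup [([253.0, 230.0], 0.74)]
carrier_post [([277.0, 225.0], 0.56)]
plunger_top [([221.0, 170.0], 0.7)]
press [([231.0, 233.0], 0.8)]
lidded_jar [([269.0, 180.0], 0.78)]
dark_bottle [([293.0, 159.0], 0.64)]
tin [([258.0, 356.0], 0.57)]
carton [([182.0, 369.0], 0.61)]
scoop [([321.0, 391.0], 0.55)]
dish [([253.0, 148.0], 0.91)]
1.3 [-3.34979146e-07 -2.19585869e-01  9.75593176e-01  2.83587019e-05]
```

```bash
python3 - <<'E'
import cv2,numpy as np
t=cv2.imread("pics/top0.png");s=cv2.imread("pics/side0.png")
a=cv2.resize(t[120:300,140:420],(800,514),interpolation=cv2.INTER_CUBIC);cv2.imwrite("pics/t1.png",a)
a=cv2.resize(s[110:290,170:400],(767,600),interpolation=cv2.INTER_CUBIC);cv2.imwrite("pics/s1.png",a)
E
```

```text
(no output)
```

View pics/t1.png

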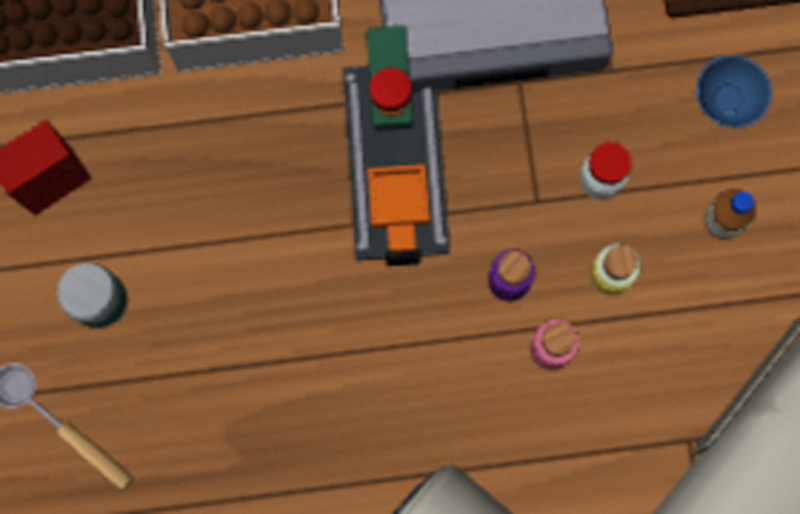

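View pics/s1.png

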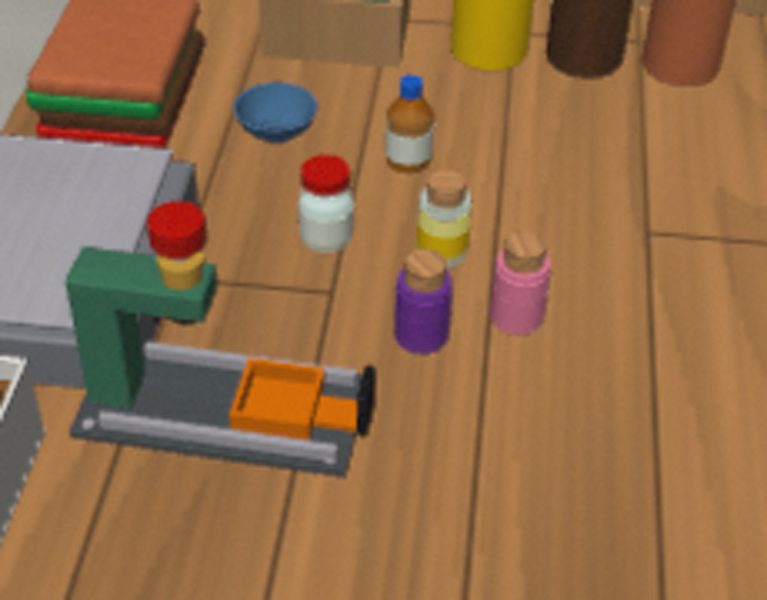

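Jar look-alikes in the top image: purple (319,215), pink (334,239) and the yellow-banded one (355,213). The crop and the side view (303,177) confirm yellow is the target. The press loads from the robot's side.

```bash
cat > h.py <<'E'
from cell import bot
import cv2, numpy as np
from scipy.optimize import least_squares
K={c:bot.calibration(c) for c in ("top","side")}
def proj(c,X):
    k=K[c]; f=210/np.tan(np.radians(k["vfov"]/2)); p=np.atleast_2d(X)@k["R"].T+k["t"]
    return f*p[:,:2]/p[:,2:]+[k["cx"],k["cy"]]
def at_z(c,uv,z):
    k=K[c]; f=210/np.tan(np.radians(k["vfov"]/2))
    d=k["R"].T@np.array([(uv[0]-k["cx"])/f,(uv[1]-k["cy"])/f,1]); o=-k["R"].T@k["t"]
    return o+d*(z-o[2])/d[2]
def tri(uv):  # dict cam->pixel
    return least_squares(lambda X:np.concatenate([proj(c,X)[0]-uv[c] for c in uv]),[450,0,50]).x
E
python3 - <<'E'
from h import *
np.set_printoptions(precision=1,suppress=True)
near={"top":(357,210),"side":(304,162)}
nj={"top":(353,214),"side":(303,185)}
res={}
for c in K: bot.read_camera(c)
for n,z in [("cork_top",90),("jar",0),("carrier_cup",17),("carrier_post",60),("plunger_top",209),("lidded_jar",0),("dark_bottle",0)]:
    uv={}
    for c in K:
        ds=[np.array(d["point"]) for d in bot.mark_of(n,c)]
        if n in("cork_top","jar"): r=(near if n=="cork_top" else nj)[c]; ds.sort(key=lambda p:np.hypot(*(p-r)))
        if ds: uv[c]=ds[0]; print(n,c,uv[c],at_z(c,uv[c],z))
    if len(uv)==2: print("   tri",tri(uv))
# colour masks
for c in K:
    im=cv2.imread(f"pics/{c}0.png"); h=cv2.cvtColor(im,cv2.COLOR_BGR2HSV)
    m=cv2.inRange(h,(5,200,120),(14,255,255)); n,l,s,ce=cv2.connectedComponentsWithStats(m)
    for i in range(1,n):
        if s[i,4]>60: print(c,"orange",s[i],ce[i])
    m=cv2.inRange(h,(0,200,120),(3,255,255))|cv2.inRange(h,(177,200,120),(180,255,255)); n,l,s,ce=cv2.connectedComponentsWithStats(m)
    for i in range(1,n):
        if s[i,4]>60: print(c,"red",s[i],ce[i])
    m=cv2.inRange(h,(24,120,100),(34,255,255)); n,l,s,ce=cv2.connectedComponentsWithStats(m)
    for i in range(1,n):
        if s[i,4]>30: print(c,"yellow",s[i],ce[i])
E
```

```text
cork_top top [355.4 212.4] [ 459.6 -247.3   90. ]
cork_top side [302.5 160.8] [ 468.9 -268.3   90. ]
   tri [ 462.6 -245.4  106.1]
jar top [352.5 216. ] [ 464.1 -251.1    0. ]
jar side [302.1 186.9] [ 463.9 -248.9    0. ]
   tri [ 464.3 -251.4   -2.1]
carrier_cup top [282.8 187.8] [584.9 -33.7  17. ]
carrier_cup side [253.5 233. ] [581.3 -15.4  17. ]
   tri [587.1 -34.   -3.2]
carrier_post top [282.8 210.8] [499.5 -23.2  60. ]
carrier_post side [280.8 223.3] [505.8 -22.1  60. ]
   tri [503.5 -23.6  57.7]
plunger_top top [280.8 187.8] [538.8 -23.7 209. ]
plunger_top side [221.2 173.5] [659.6 -31.7 209. ]
   tri [611.1 -24.7 201.2]
lidded_jar top [347.4 182.4] [ 579.9 -252.     0. ]
lidded_jar side [267.  181.2] [ 580.  -261.2    0. ]
   tri [ 578.  -250.5    9.1]
dark_bottle top [392.3 195.8] [ 515.  -393.8    0. ]
dark_bottle side [289.6 157.4] [ 520.6 -399.3   -0. ]
   tri [ 517.1 -393.3    3.7]
top orange [  65  108   56   42 1534] [ 91.7 128.3]
top orange [269 178  21  30 456] [279.1 190.6]
top red [270 144  14  13 144] [276.2 150.1]
top red [135 163  28  24 349] [148.6 174.5]
top red [347 170  14  13 144] [353.1 176.1]
top red [  52  197   58   47 1471] [ 80.8 220.9]
side orange [243 218  24  23 195] [255.  228.1]
side orange [  14  384   84   36 1144] [ 55.3 401.6]
side red [309  88  20  13 216] [318.5  93.8]
side red [370  92  21  15 241] [379.9  98.5]
side red [181 147  38   7  91] [199.  150.2]
side red [261 157  13  11 121] [266.9 161.7]
side red [215 171  16  16 204] [222.  177.9]
side red [163 326  31  43 956] [177.5 346.9]
side yellow [306  97  25  34 631] [316.9 114.7]
side yellow [295 174  16  13 103] [302.9 180.9]
```

```bash
python3 - <<'E'
import cv2,numpy as np
t=cv2.imread("pics/top0.png");s=cv2.imread("pics/side0.png")
def crop(im,x0,x1,y0,y1,k):
    a=cv2.resize(im[y0:y1,x0:x1],None,fx=k,fy=k,interpolation=cv2.INTER_CUBIC)
    for i in range(x0,x1,10): cv2.putText(a,str(i),(int((i-x0+.5)*k),8),0,.3,(255,255,255)); cv2.line(a,(int((i-x0+.5)*k),10),(int((i-x0+.5)*k),16),(255,255,255))
    for i in range(y0,y1,10): cv2.putText(a,str(i),(0,int((i-y0+.5)*k)),0,.3,(255,255,255)); cv2.line(a,(20,int((i-y0+.5)*k)),(26,int((i-y0+.5)*k)),(255,255,255))
    return a
A=crop(t,258,302,138,213,8); B=crop(s,190,287,165,255,4.6)
B=cv2.copyMakeBorder(B,0,600-B.shape[0],0,0,cv2.BORDER_CONSTANT)
cv2.imwrite("pics/z.png",np.hstack([A,B])[:,:800]); print(A.shape,B.shape)
E
```

```text
(600, 352, 3) (600, 446, 3)
```

View pics/z.png

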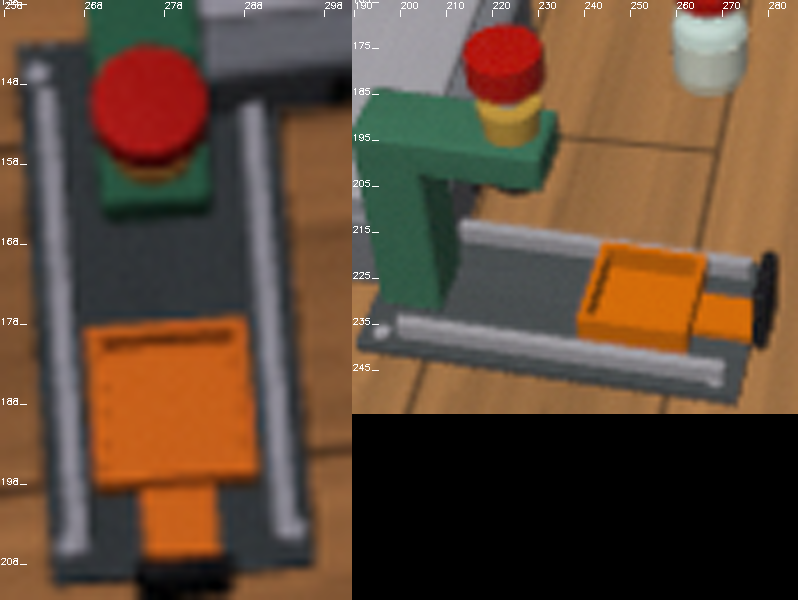

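The close-up shows the empty orange cup in front, its rim corners at top pixels about (268,178), (288,177), (290,197) and (270,198). The knob is at about (276,150), and the base and rails are clear. I'll fit the press pose to these features from both views.

```bash
cat > fit.py <<'E'
from h import *
np.set_printoptions(precision=1,suppress=True)
T=lambda u,v:(258+(u+.5)/8-.5,138+(v+.5)/8-.5)
S=lambda u,v:(190+(u-352+.5)/4.6-.5,165+(v+.5)/4.6-.5)
# (cam,pixel,kind,(x,y,z)) kind: b = rel to base front edge, c = rel to cup
F=[("top",T(18,45),"b",(235,55,10)),("top",T(54,584),"b",(0,55,5)),("top",T(313,566),"b",(0,-55,5)),
("top",T(84,327),"c",(33,33,34)),("top",T(247,318),"c",(33,-33,34)),("top",T(260,475),"c",(-33,-33,33)),("top",T(96,484),"c",(-33,33,33)),
("side",S(738,405),"b",(0,55,0)),("side",S(358,347),"b",(235,55,0)),
("side",S(603,243),"c",(33,-33,34)),("side",S(707,256),"c",(-33,-33,34)),("side",S(580,319),"c",(33,33,34)),("side",S(689,334),"c",(-33,33,34))]
a=np.linspace(0,2*np.pi,24,endpoint=False)
def knob(P,c):
    ring=np.c_[22*np.cos(a),22*np.sin(a)]
    pts=np.vstack([np.c_[P+ring,np.full(24,z)] for z in (209,185)])
    q=proj(c,pts); return np.r_[q.min(0),q.max(0)]
box={"top":np.r_[T(91,43),T(209,167)],"side":np.r_[S(465,25),S(544,102)]}
def res(p):
    P,yaw,cup,bf=p[:2],p[2],p[3],p[4]
    R=np.array([[np.cos(yaw),-np.sin(yaw)],[np.sin(yaw),np.cos(yaw)]]); out=[]
    for c,uv,k,X in F:
        X=np.array(X,float); X[0]+= cup if k=="c" else bf
        out.append(proj(c,np.r_[P+R@X[:2],X[2]])[0]-uv)
    for c in box: d=knob(P,c)-box[c]; out.append(d[:2]); out.append(d[2:])
    return np.concatenate(out)
r=least_squares(res,[665,-35,-.1,-80,-140],loss="soft_l1")
print("press",r.x[:2],"yaw",round(r.x[2],4),"cup",r.x[3],"basefront",r.x[4]); print(res(r.x).reshape(-1,2))
c,s=np.cos(r.x[2]),np.sin(r.x[2]); print("cup xy",r.x[:2]+r.x[3]*np.array([c,s]))
for n,u in (("purple",(319,220)),("pink",(334,243))): print(n,at_z("top",u,0))
# jar band circle / cork in both views
for cam,lo,hi,bx in (("top",(24,60,90),(36,255,255),(344,366,203,226)),("side",(22,90,90),(36,255,255),(292,314,170,192))):
    im=cv2.imread(f"pics/{cam}0.png"); m=cv2.inRange(cv2.cvtColor(im,cv2.COLOR_BGR2HSV),lo,hi); x0,x1,y0,y1=bx
    y,x=np.nonzero(m[y0:y1,x0:x1]); print(cam,"band",x.min()+x0,x.max()+x0,y.min()+y0,y.max()+y0,x.mean()+x0,y.mean()+y0)
    for X in [(464,-250)]: print(" model jar base/top",[proj(cam,np.array([X[0],X[1],z]))[0] for z in (0,70,90)])
E
python3 fit.py
```

```text
press [655.6 -26. ] yaw -0.056 cup -72.99972956103254 basefront -140.97124347246967
[[ 0.1 -0.3]
 [-0.   0.2]
 [ 0.7  0.1]
 [ 0.6  0.2]
 [ 0.1 -0. ]
 [-0.  -0.1]
 [ 0.4  0.2]
 [-0.1  1. ]
 [-0.3  1.2]
 [ 0.3 -0.3]
 [ 0.5  0.1]
 [-0.5  0.1]
 [-0.6  0.3]
 [ 0.3 -0.4]
 [ 0.4  0.7]
 [-0.8 -0.5]
 [ 0.4  1.3]]
cup xy [582.7 -22. ]
purple [ 465.  -139.1    0. ]
pink [ 383.1 -177.     0. ]
top band 347 362 210 221 352.19565217391306 217.58695652173913
 model jar base/top [array([352.2, 216.1]), array([355.1, 212.1]), array([356. , 210.9])]
side band 295 310 173 187 302.4907975460123 180.20245398773005
 model jar base/top [array([302.1, 186.7]), array([303.2, 169.7]), array([303.6, 164.6])]
```

```bash
python3 - <<'E'
import cv2,numpy as np
t=cv2.imread("pics/top0.png");s=cv2.imread("pics/side0.png")
def crop(im,x0,x1,y0,y1,k):
    a=cv2.resize(im[y0:y1,x0:x1],None,fx=k,fy=k,interpolation=cv2.INTER_CUBIC)
    for i in range(x0,x1,5): cv2.putText(a,str(i),(int((i-x0+.5)*k),8),0,.3,(255,255,255)); cv2.line(a,(int((i-x0+.5)*k),10),(int((i-x0+.5)*k),16),(255,255,255))
    for i in range(y0,y1,5): cv2.putText(a,str(i),(0,int((i-y0+.5)*k)),0,.3,(255,255,255)); cv2.line(a,(20,int((i-y0+.5)*k)),(26,int((i-y0+.5)*k)),(255,255,255))
    return a
cv2.imwrite("pics/j.png",np.hstack([crop(t,340,372,200,232,12),crop(s,286,318,158,190,12)]))
E
```

```text
(no output)
```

View pics/j.png

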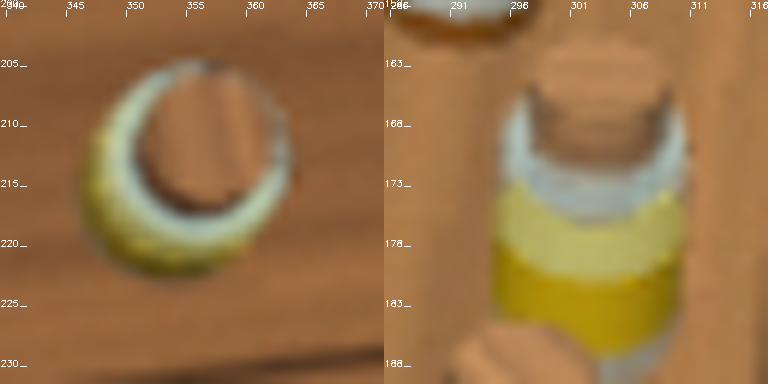

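The fit residuals are under about 1 px. That puts the press at (656,-26) with yaw -3.2° and the cup at (582.7,-22), about 12 mm in. The jar at (464,-250) reprojects onto its cork and base in both views, with all neighbours at least 109 mm away. I'll grip once along x to centre it, regrip along y, lift it, and hover over the cup.

```bash
cat >> h.py <<'E'
def q(deg): a=np.radians(deg)/2; return [0,float(np.cos(a)),float(np.sin(a)),0]
E
python3 - <<'E'
from h import *
x,y=464,-250
bot.move_ptp([x,y,170],q(270)); bot.line_to([x,y,26])
bot.clamp(); print("open",bot.read_opening(),bot.read_grasp_force(),bot.read_tool_pos())
bot.open_gripper(); bot.move_ptp([x,y,26],q(180)); bot.clamp()
print("open",bot.read_opening(),bot.read_grasp_force(),bot.read_tool_pos(),bot.read_ft_force())
bot.line_to([x,y,150]); print(bot.read_grasp_force(),bot.read_ft_force(),bot.read_clock())
bot.move_ptp([582.7,-22,150],q(176.8)); bot.line_to([582.7,-22,66],vel=100)
print(bot.read_tool_pos(),bot.read_ft_force(),bot.read_clock(),bot.read_q())
ims=[]
for c,(x0,x1,y0,y1) in (("top",(255,305,150,220)),("side",(215,285,170,250))):
    im=bot.read_camera(c); cv2.imwrite(f"pics/{c}1.png",im); ims.append(cv2.resize(im[y0:y1,x0:x1],(int((x1-x0)*600/(y1-y0)*.9),540),interpolation=cv2.INTER_CUBIC))
o=np.hstack(ims); print(o.shape); cv2.imwrite("pics/hover.png",o[:,:800] if o.shape[1]<=800 else cv2.resize(o,(800,540*800//o.shape[1])))
E
```

```text
open 0.5695609334133718 61.96181058883667 [ 464.67328192 -250.24552811   26.88870187]
open 0.5698279878701313 61.95090293884277 [ 464.46712841 -250.26071952   26.48022087] [0.11894566 0.31818118 3.47051003]
62.12360143661499 [-0.19318203  0.67734338 -1.95358357] 8.1833
[583.26849043 -22.08054589  66.78456515] [ 0.98351371 -0.55077701 -1.63656285] 10.1833 [ 2.30065389e-01  4.19539718e-01 -8.82990739e-02  3.41630191e-04
 -1.06152355e+00 -1.85687389e+00]
(540, 857, 3)
```

View pics/hover.png

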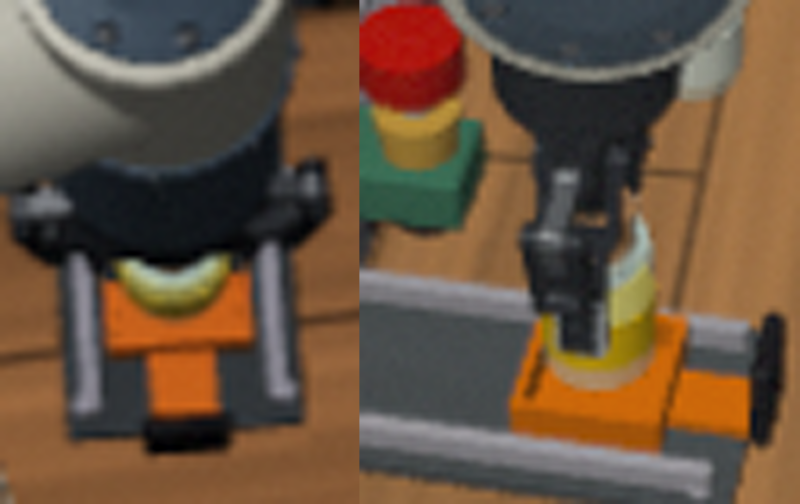

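Hover is clean: the jar sits centrally above the cup in both views (jar centre at about top (282,188), side (253,230)). Lowering with force sensing.

```bash
python3 - <<'E'
from h import *
th=np.linspace(0,2*np.pi,60); b=np.c_[583.3+25*np.cos(th),-22.1+25*np.sin(th),np.full(60,40.3)]
print("pred jar bottom side: lowest",proj("side",b)[:,1].max(),"centre",proj("side",[[583.3,-22.1,40.3]]))
p=[582.7,-22]
hit=bot.line_to([*p,40.5],vel=40,stop_force=4)
print(hit,bot.read_tool_pos(),bot.read_ft_force(),bot.read_clock())
E
```

```text
pred jar bottom side: lowest 232.17182067984422 centre [[252.91191672 225.48203789]]
True [582.99089654 -22.00657961  43.47627035] [ 1.48625363 -0.7950776   3.95439915] 10.8333
```

Contact came at TCP z 43.5, which is the grasp height plus 17, so the jar is on the cup floor. Releasing, backing off and verifying.

```bash
python3 - <<'E'
from h import *
bot.open_gripper(); print(bot.read_opening(),bot.read_grasp_force())
bot.line_to([582.7,-22,160]); 
a=-0.056; u=np.array([np.cos(a),np.sin(a)]); post=np.array([582.7,-22])-80*u
s=post-55*u
bot.clamp(); bot.move_ptp([*s,160],q(176.8)); print("post",post,bot.read_clock())
ims=[]
for c,(x0,x1,y0,y1) in (("top",(255,305,150,220)),("side",(215,285,170,250))):
    im=bot.read_camera(c); cv2.imwrite(f"pics/{c}2.png",im); ims.append(cv2.resize(im[y0:y1,x0:x1],(int((x1-x0)*7),int((y1-y0)*7)),interpolation=cv2.INTER_CUBIC)[:490])
cv2.imwrite("pics/placed.png",np.hstack(ims)[:,:800])
E
```

```text
0.9964594672280295 0.0
post [502.82540722 -17.52234118] 13.5917
```

View pics/placed.png

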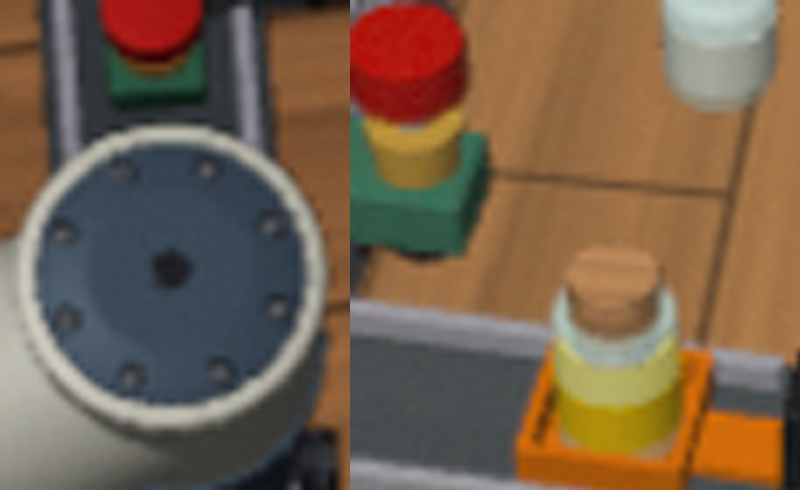

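The jar stands upright in the cup at about side (253,220), with the cork still proud. Pushing the carrier home.

```bash
python3 - <<'E'
from h import *
a=-0.056; u=np.array([np.cos(a),np.sin(a)]); post=np.array([582.7,-22])-80*u
P=lambda d:[*(post+d*u),40]
bot.line_to(P(-55)); f0=bot.read_ft_force()
print(bot.line_to(P(40),vel=50,stop_force=8),bot.read_tool_pos(),bot.read_ft_force()-f0)
print(bot.line_to(P(80),vel=20,stop_force=8),bot.read_tool_pos(),bot.read_ft_force()-f0)
print((bot.read_tool_pos()[:2]-post)@u,bot.read_clock())
E
```

```text
False [542.77524434 -19.83163967  40.1594218 ] [-0.65360656 -0.27370234 -0.55423289]
True [564.08758625 -21.06055592  39.27378277] [ 0.29274486  0.31814009 -0.4527265 ]
61.364181517539485 17.85
```

```bash
python3 - <<'E'
from h import *
a=-0.056; u=np.array([np.cos(a),np.sin(a)]); post=np.array([582.7,-22])-80*u
P=lambda d:[*(post+d*u),40]
for d in (62,63,64,65,66,67):
    h=bot.line_to(P(d),vel=15,stop_force=8); bot.pause(.1)
    f=bot.read_ft_force(); print(d,h,(bot.read_tool_pos()[:2]-post)@u,f)
    if f[:2]@u<-7: break
bot.line_to(P(35)); bot.line_to([*P(35)[:2],160])
ims=[]
for c,(x0,x1,y0,y1) in (("top",(255,305,130,220)),("side",(190,275,165,255))):
    im=bot.read_camera(c); cv2.imwrite(f"pics/{c}3.png",im); ims.append(cv2.resize(im[y0:y1,x0:x1],(int((x1-x0)*5.9),int((y1-y0)*5.9)),interpolation=cv2.INTER_CUBIC)[:490])
cv2.imwrite("pics/home.png",np.hstack(ims)[:,:800]); print(bot.read_clock())
E
```

```text
62 False 61.86643829285746 [-0.92292923  0.08045766 -0.65079646]
63 False 61.91221100248255 [-5.63580772  0.99137611  2.24806898]
64 False 61.91181514316283 [-8.57615953  1.61932721  4.38427513]
20.3167
```

View pics/home.png

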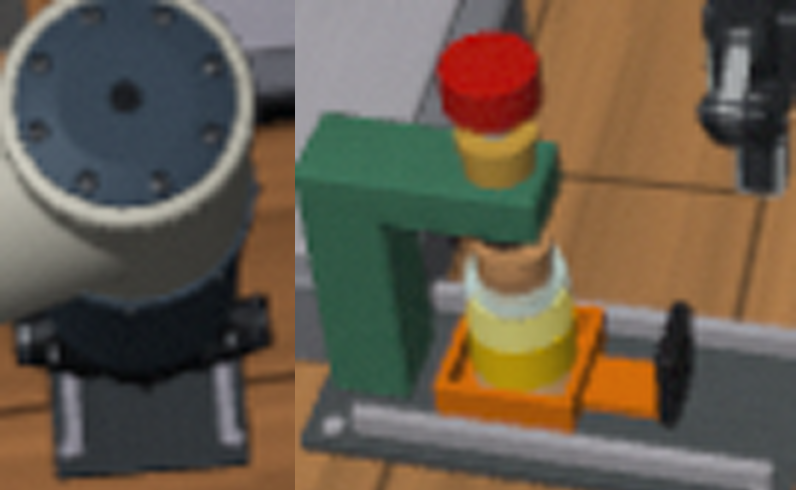

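The carrier is home: the position is hard at 61.9 mm while the push force rises, and the cup is under the plunger with the jar upright. Pressing in small steps on the force reading.

```bash
python3 - <<'E'
from h import *
x,y=655.3,-26
p=bot.read_tool_pos(); bot.line_to([p[0],p[1],245]); bot.line_to([x,y,245]); bot.line_to([x,y,216],vel=60); bot.pause(.2)
f0=np.mean([bot.read_ft_force()[2] for _ in range(5)]); print("f0",f0,bot.read_tool_pos(),bot.read_clock())
z=216.; log=[]; F=0
while z>180:
    step=.8 if F<9.5 else .4
    z-=step; bot.line_to([x,y,z],vel=12,stop_force=6); bot.pause(.04)
    F=np.mean([bot.read_ft_force()[2] for _ in range(3)])-f0; zt=bot.read_tool_pos()[2]; log.append((z,zt,F))
    if F>12.8: break
    if bot.read_clock()>50: break
for l in log: print("%.1f %.2f %.1f"%l)
t=bot.read_clock(); print(t)
E
```

```text
f0 0.41622260743692346 [655.53660409 -26.00753934 216.46472526] 22.8083
215.2 215.22 -0.9
214.4 214.34 -0.7
213.6 213.56 -1.3
212.8 212.73 -0.8
212.0 211.96 -1.5
211.2 211.18 -0.2
210.4 210.37 -0.3
209.6 209.56 -0.7
208.8 209.14 0.9
208.0 208.15 1.2
207.2 207.24 1.8
206.4 206.45 2.3
205.6 205.64 2.2
204.8 204.85 1.7
204.0 204.03 2.4
203.2 203.22 2.4
202.4 202.69 3.7
201.6 201.99 4.8
200.8 201.25 4.6
200.0 200.48 4.4
199.2 199.69 5.2
198.4 198.95 4.8
197.6 198.16 5.6
196.8 197.39 5.5
196.0 196.60 4.6
195.2 195.82 5.7
194.4 195.06 6.0
193.6 194.85 8.2
192.8 194.86 11.0
192.4 194.84 11.9
192.0 194.80 13.8
31.85
```

The stop is felt at z 194.8, a stroke of about 14 mm: the position freezes while the force climbs. Holding, then releasing.

```bash
python3 - <<'E'
from h import *
F=[]
for _ in range(6): bot.pause(.2); F.append(bot.read_ft_force()[2])
print(np.round(F,1),bot.read_tool_pos()[2])
x,y=655.3,-26
bot.line_to([x,y,212],vel=25); bot.line_to([x,y,250]); print(bot.read_ft_force())
bot.line_to([520,-30,250]); bot.move_ptp([400,-60,260],q(176.8)); bot.pause(.5)
ims=[]
for c,(x0,x1,y0,y1) in (("top",(255,305,130,220)),("side",(190,275,165,255))):
    im=bot.read_camera(c); cv2.imwrite(f"pics/{c}4.png",im); ims.append(cv2.resize(im[y0:y1,x0:x1],(int((x1-x0)*5.9),int((y1-y0)*5.9)),interpolation=cv2.INTER_CUBIC)[:490])
cv2.imwrite("pics/done.png",np.hstack(ims)[:,:800]); print(bot.read_clock())
E
```

```text
[14.7 13.5 14.2 13.8 14.3 13.9] 194.83259260980725
[ 0.46008823 -0.37270957 -0.06450001]
36.6167
```

View pics/done.png

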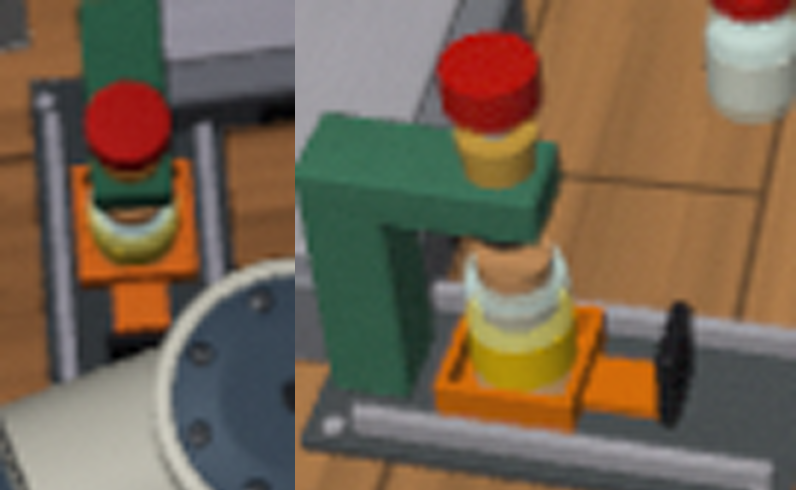

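The knob is back up (top (277,150), same place as before), the cork is clearly lower in the jar, and the carrier is home with the jar upright. Handing in.

```bash
python3 -c "
from cell import bot
print(bot.hand_in())"
```

```text
the job is handed in; nothing more can be done
None
```

The yellow-banded jar is corked in the press: the carrier is home, the knob was held on its stop at about 14 N for over a second and is back up, and the job was handed in at about 37 s, with no verdict returned.

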